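# Turn the open chart binder on to its green section

### The job

The chart binder on the desk is open at its red divider. Turn the red and the yellow divider over the rings by pushing with the fingers only, without pinching them, and press them down until they lie flat on the left-hand side, so that the green divider, which stays lying on the right, is the one showing. Leave the other things on the desk alone.

Things in the scene. Friction and masses are not known exactly. Their poses are not given: they have to be found in the camera images.
- binder: Navy ring binder, open flat, fixed to the desk, 232 (spine) x 382 mm. Origin on the desk under mid-spine; x along the spine away from the robot, y to the left cover, z up. Ring axis parallel to x, 35 mm above origin (3 rings, radius 22). Tops above the desk: covers 13.5 mm (corners 14.5), out to y = 191 mm each side. Paper piles from y = 17 to 145 mm: left 31, right 21.
- red_leaf (a joint): Red divider, uppermost on the right. rad about the ring axis: 0 = flat on the right, 1.57 = upright, 3.14 = flat on the left (end stop). Starts ajar at 0.28 to 0.50. Stiff on its rings: stays at any angle it is left at, never falls; about 1.2 N at the edge moves it. Board 200 mm along the spine, 13.5 to 160 mm from the ring axis; mid-plane through the axis.
- yellow_leaf (a joint): Yellow divider, second from the top; same joint (0 flat right, 3.14 flat left), size and stiffness as the red. Starts ajar at 0.10 to 0.20. Its mid-plane lies 5.5 mm below the ring axis at 0, hence 5.5 mm above it (on top of the red) when turned to the left. Dividers are 4.4 mm thick over their white panels, 2 mm at the border, and push one another.
- green_leaf (a joint): Green divider, third; same joint (0 flat right, 3.14 flat left), size and stiffness. Its mid-plane lies 11 mm below the ring axis. It starts flat (0 to 0.02) and must stay there.
- red_leaf_tab (a point): Middle of the outer edge of the red tab, at half its thickness, 176 mm from the ring axis. The tab, 54 mm along the spine and 4.4 mm thick, sticks out 16 mm past its board's edge and overhangs the bare cover; centred at x = -62 (nearest the robot) mm of the binder. Axes turn with the leaf; at joint value 0 they are the binder's.
- yellow_leaf_tab (a point): Middle of the outer edge of the yellow tab, at half its thickness, 176 mm from the ring axis. The tab, 54 mm along the spine and 4.4 mm thick, sticks out 16 mm past its board's edge and overhangs the bare cover; centred at x = 0 mm of the binder. Axes turn with the leaf; at joint value 0 they are the binder's.
- green_leaf_tab (a point): Middle of the outer edge of the green tab, at half its thickness, 176 mm from the ring axis. The tab, 54 mm along the spine and 4.4 mm thick, sticks out 16 mm past its board's edge and overhangs the bare cover; centred at x = +62 (farthest) mm of the binder. Axes turn with the leaf; at joint value 0 they are the binder's.
- needle_carton: Needle carton: open white and orange cardboard box, 70 x 100 x 109 mm, standing at the left; origin at the centre of its underside. To be left alone.
- sample_cup: Clear cup with pink-capped tubes, 49 mm wide, 66 mm high, at the left; origin at the centre of its underside. To be left alone.
- pouch_a: Crumpled white peel pouch, 111 x 67 x 39 mm, beyond the left cover of the binder; origin at the centre of its underside. To be left alone.
- vial_a: Small glass vial with teal band, 18 mm wide, 36 mm high, to the right of the binder; origin at the centre of its underside. To be left alone.
- vial_b: Small glass vial with brown-red band, 18 mm wide, 36 mm high, to the right of the binder; origin at the centre of its underside. To be left alone.
- ampoule: Upright white plastic saline ampoule, 18 mm wide, 61 mm high, to the right of the binder; origin at the centre of its underside. To be left alone.
- thermometer: White digital thermometer lying on the desk to the left of the binder, 127 x 18 x 10 mm; origin at the centre of its underside. To be left alone.
- pen_red: Red and white marker pen lying on the desk to the right of the binder's front, 135 x 17 x 16 mm; origin at the centre of its underside. To be left alone.

How it is judged (in metres and radians):
At the end, for the whole second after the job is handed in: The red and the yellow divider lie flat on the left, both joints above 3.04 rad (outer edge within about 17 mm of fully down), the green one lies on the right below 0.08 rad, and all three are at rest (value of joint each of red_leaf, yellow_leaf above 3.04 rad and value of joint green_leaf below 0.08 rad and velocity of joint red_leaf between -0.05 and 0.05 rad/s and velocity of joint yellow_leaf between -0.05 and 0.05 rad/s and velocity of joint green_leaf between -0.05 and 0.05 rad/s); the robot touches nothing.
It fails at once if a divider is pinched (the fingers press on both of its faces at once, over 1.5 N on each) (((contact force between the fingers and red_leaf_c2 above 1.5 N or contact force between the fingers and red_leaf_c3 above 1.5 N) and (contact force between the fingers and red_leaf_c4 above 1.5 N or contact force between the fingers and red_leaf_c5 above 1.5 N)) or ((contact force between the fingers and yellow_leaf_c2 above 1.5 N or contact force between the fingers and yellow_leaf_c3 above 1.5 N) and (contact force between the fingers and yellow_leaf_c4 above 1.5 N or contact force between the fingers and yellow_leaf_c5 above 1.5 N)) or ((contact force between the fingers and green_leaf_c2 above 1.5 N or contact force between the fingers and green_leaf_c3 above 1.5 N) and (contact force between the fingers and green_leaf_c4 above 1.5 N or contact force between the fingers and green_leaf_c5 above 1.5 N))).
It fails at once if a divider is pushed with the arm or the gripper's body instead of the fingers (over 5 N) (contact force between the arm and red_leaf_c0 above 5 N or contact force between the arm and red_leaf_c1 above 5 N or contact force between the arm and red_leaf_c2 above 5 N or contact force between the arm and red_leaf_c3 above 5 N or contact force between the arm and red_leaf_c4 above 5 N or contact force between the arm and red_leaf_c5 above 5 N or contact force between the arm and yellow_leaf_c0 above 5 N or contact force between the arm and yellow_leaf_c1 above 5 N or contact force between the arm and yellow_leaf_c2 above 5 N or contact force between the arm and yellow_leaf_c3 above 5 N or contact force between the arm and yellow_leaf_c4 above 5 N or contact force between the arm and yellow_leaf_c5 above 5 N or contact force between the arm and green_leaf_c0 above 5 N or contact force between the arm and green_leaf_c1 above 5 N or contact force between the arm and green_leaf_c2 above 5 N or contact force between the arm and green_leaf_c3 above 5 N or contact force between the arm and green_leaf_c4 above 5 N or contact force between the arm and green_leaf_c5 above 5 N).
It fails at once if the green divider is turned up (above 0.3 rad) (value of joint green_leaf above 0.3 rad).
It fails at once if one of the loose things round the binder is moved more than 30 mm or picked up (distance of any of needle_carton, sample_cup, pouch_a, vial_a, vial_b, ampoule, thermometer, pen_red from where it was at the start of the episode above 0.03 m).
It also fails if it takes over 61 s, if anything falls off the work surface, if the arm or the gripper's body presses on something with over 40 N, if the wrist force passes 120 N, or if a joint passes its speed limit or range.

### The arm

A 7-joint arm with a two-finger parallel gripper is mounted at the origin on a cart in front of the work surface, level with it; the furniture and walls round the work are solid. World frame = base frame: x ahead of the robot, y to its left, z up, the work surface at z = 0. Lengths are in m, angles in degrees, forces in N, time in s.
With the tool pointing down it reaches from about 0.4 to 0.925 m from the base axis. Payload 5.6 kg.
Tool frame: the origin (TCP) lies on the centre line of the jaws, within the pads' length; the fingertips stand 19 mm ahead of it and the grasp point (between the pads) is the TCP; z points along the fingers, y is the direction in which the jaws open and shut (so a half turn about z gives the same grasp; the last joint's range is limited). The gripper opens to 85 mm and grips with 20 to 120 N. Pads are 22 mm wide; open, the fingers measure 114 mm over their backs; the gripper's body (76 mm by 85 mm) begins 54 mm behind the grasp point. The pads swing forward as they close: fully open they stand 13 mm farther back than shut.
Start: joints at [62.796, 26.786, -0.665, 91.828, 0.344, 61.387, -3.226], TCP at [0.272, -0.59, 0.25] pointing down, gripper open.
Joint ranges: [-144.91, 144.91], [-17.63, 115.5], [-89.93, 88.59], [15.96, 139.68], [-74.01, 254.01], [8.47, 105.57], [-167.45, 167.45]. Speed limits (degrees/s): [147.25, 147.25, 180, 180, 180, 180, 180].

### API

Orientations are given as [roll, pitch, yaw] about the fixed x, y, z axes, in that order (R = Rz(yaw) Ry(pitch) Rx(roll)).
In Python, from rig import ctrl, eyes gives the robot as it stands.
- The arm moves only by the shell command python3 -m inch 'ROWS' [OPENING] [FORCE]. ROWS is JSON, one flat list of numbers, 6 for each row, row after row: the shift along the tool's x, y, z in m, then the turn, a rotation vector about the tool's x, y, z in rad. In form: [x, y, z, wx, wy, wz, x, y, z, wx, wy, wz, ...]. A call has 1 to 12 rows; each row shifts and turns the commanded pose from where the row before left it, along the tool's axes as they then stand; what a row does not reach is not made up. A row lasts 1/12 s, in which the tool goes at most 41.7 mm and 7.16 degrees, less where a joint would pass 70% of its speed; a pose out of reach is approached as far as the arm can. A call is refused whole if a number of a shift passes 0.0417 or a number of a turn 0.125, either way. A call with a gripper value outside its range is refused whole. OPENING is the closure, from -1 (fully open) to 1 (shut), so that 0 is half open, set as the call begins (- or left out, the last holds). The fingers move at their own pace and stop on an object; FORCE is the grip in N (left out, the last holds). Time passes only in rows, so rows that do not move let the fingers close. It gives the time, the measured TCP pose, the force and the opening at its end, in the units of the state.
- ctrl.get_obs(): the state, without advancing time (a new reading comes with each control period).
- eyes.read_camera(name): name is "scene" or "top" or "wrist"; returns (picture, depth): 420x560x3 uint8, red, green, blue; 420x560 float32, m along the optical axis (not along the pixel's ray), 0 where there is no reading.
- eyes.camera_model(name): a dict with "fx", "fy", "cx", "cy" (pixels), "position" and "attitude" of the camera in the world. Camera axes: x right, y up, looking along -z (the intrinsics and any distortion apply to the point x, -y, -z); pixel columns grow to the right and rows downward; lengths in m; the calibration is good to about 2 mm. A picture is of the moment at which its call begins: read the wrist's pose just before it. camera_model takes no time and is no camera call; for the wrist camera it gives the pose at the moment of the call.
- ctrl.job_done(): hands the job in, once; it reports no verdict.
Trained networks look in the newest picture that a camera, given by its name, has taken for a name from the list of things; names that differ only in an ending like _2 or _b are one class to them, and where a whole thing is asked for, a point or a joint stands for the part that bears it (a point fixed in the world has none). Each returns a list of dicts, best first, with "conf" (0 to 1); they miss things now and then, are a little off and sometimes report something else, mostly with a low value. They report only what shows in the picture. A call takes as long as a camera call.
- eyes.find_in(camera, name): "at" ([column, row] in pixels, amid what is visible of it).
- eyes.trace(camera, name): "pixels" (420x560 bool, what is visible of it) and "at" ([column, row] in pixels, amid what is visible of it).
The state is a dict: "time_s": time; "joints": joint angles; "qvel": joint speeds; "joint_torque": joint torques, N m; "tcp_pos": TCP position; "ee_rot": TCP orientation; "wrist_force": force on the tool from outside, world axes, zero at the start; "torque": the same for the moment, N m; "gripper_width": opening from 0.0 (shut) to 1.0 (fully open).
Only numpy, scipy, OpenCV 4.12 (cv2) and the standard library are available. Lean on these libraries where they do the work, as an engineer would, in place of code of your own. Each camera call takes 0.05 s, during which the arm holds its last target. There are 200 camera calls.

## Working session

There is one attempt and no reset: what is moved stays moved. The work goes in short steps, Python scripts to look and compute and a shell command to move; the robot and the scene stay as the last step left them, time stands still between calls to the robot, and variables do not carry over. Pictures are saved under pics/ and viewed, about 8 in all and at most 12, crops included, and the job is handed in when it is done.

```bash
ls; mkdir -p pics; cat > h.py <<'E'
import numpy as np, cv2
from rig import ctrl, eyes
from scipy.spatial.transform import Rotation as R
def cam(n):
    m=eyes.camera_model(n); return m
def rot(a):
    a=np.array(a,float)
    if a.shape==(3,3): return a
    if a.size==4: return R.from_quat(a).as_matrix()
    return R.from_euler('xyz',a,degrees=True).as_matrix()
def world(m,d,u,v):
    z=d[np.asarray(v,int),np.asarray(u,int)]
    p=np.stack([(np.asarray(u)-m['cx'])/m['fx']*z,-(np.asarray(v)-m['cy'])/m['fy']*z,-z],-1)
    return p@rot(m['attitude']).T+np.array(m['position'])
def save(n,f):
    im,d=eyes.read_camera(n); cv2.imwrite('pics/'+f,im[:,:,::-1]); return im,d
E
python3 - <<'E'
from h import *
for n in ('top','scene'):
    m=cam(n); print(n,m)
    im,d=save(n,n+'0.png')
    for k in ('red_leaf','yellow_leaf','green_leaf','red_leaf_tab','yellow_leaf_tab','green_leaf_tab','binder'):
        for r in eyes.trace(n,k)[:1]:
            v,u=np.nonzero(r['pixels']&(d>0)); p=world(m,d,u,v)
            print(k,round(r['conf'],2),r['at'],len(u),p.min(0).round(3),np.median(p,0).round(3),p.max(0).round(3))
o=ctrl.get_obs();print(o)
E
```

```text
pics
top {'fx': 465.39179416180644, 'fy': 465.39179416180644, 'cx': 288.25263765639437, 'cy': 207.52895831647476, 'position': array([ 0.32075906, -0.02285091,  1.39570324]), 'attitude': array([  8.48118837,  -0.29038795, -90.49247459])}
red_leaf 0.79 [326.7, 205.8] 3511 [ 0.425 -0.228  0.002] [ 0.522 -0.138  0.064] [ 0.644 -0.059  0.095]
yellow_leaf 0.5 [350.8, 206.2] 87 [ 0.5   -0.223  0.05 ] [ 0.526 -0.214  0.057] [ 0.548 -0.208  0.064]
green_leaf 0.46 [351.7, 186.3] 54 [ 0.565 -0.23   0.018] [ 0.587 -0.223  0.026] [ 0.605 -0.216  0.034]
red_leaf_tab 0.88 [324.6, 207.0] 3456 [ 0.425 -0.228  0.01 ] [ 0.522 -0.138  0.064] [ 0.63  -0.059  0.095]
yellow_leaf_tab 0.68 [350.0, 206.9] 124 [ 0.429 -0.227  0.035] [ 0.52  -0.214  0.057] [ 0.548 -0.08   0.064]
green_leaf_tab 0.63 [134.1, 219.3] 274 [ 0.47   0.389 -0.005] [0.494 0.411 0.04 ] [0.525 0.44  0.072]
binder 0.9 [297.9, 206.4] 9636 [ 0.407 -0.248 -0.005] [ 0.525 -0.051  0.031] [0.657 0.146 0.095]
scene {'fx': 423.6235913747621, 'fy': 423.6235913747621, 'cx': 281.7142719922115, 'cy': 204.70298831567558, 'position': array([-0.12017521,
[... 701 characters left out ...]
.677 0.178 0.348]
{'time_s': 0.8, 'joints': array([62.7956999 , 26.78129804, -0.66402666, 91.8284883 ,  0.34354439,
       61.38783596, -3.22452775]), 'qvel': array([ 0.00305442, -0.00383911,  0.13812529, -0.11231287, -0.05600972,
        0.01947614,  0.00994642]), 'joint_torque': array([-8.48344971e-04, -5.32156456e+01,  2.12053454e-02, -2.51615882e+01,
        1.14943858e-02,  1.16552044e-03, -6.52120598e-07]), 'tcp_pos': array([ 0.27198818, -0.59035754,  0.25033719]), 'ee_rot': array([1.79995520e+02, 2.15882707e-03, 2.47370707e+01]), 'wrist_force': array([ 0.31482824, -0.28260705, -0.40516795]), 'torque': array([-0.03466798, -0.04001566,  0.02170861]), 'gripper_width': 0.9990852753704708}
```

```bash
python3 - <<'E'
from h import *
a=cv2.imread('pics/top0.png');b=cv2.imread('pics/scene0.png')
cv2.imwrite('pics/v1.png',cv2.resize(a[100:320,100:420],None,fx=2.5,fy=2.5,interpolation=cv2.INTER_CUBIC))
im,d=eyes.read_camera('top');m=cam('top')
r=eyes.trace('top','binder')[0]
hsv=cv2.cvtColor(im,cv2.COLOR_RGB2HSV)
v,u=np.nonzero(r['pixels']&(d>0));p=world(m,d,u,v)
# navy cover
k=(p[:,2]<.022)&(p[:,2]>.004)
rect=cv2.minAreaRect(p[k][:,:2].astype(np.float32));print('cover rect',rect,cv2.boxPoints(rect).round(3).tolist())
rect=cv2.minAreaRect(p[:,:2].astype(np.float32));print('all rect',rect)
for nm in('red_leaf','yellow_leaf'):
    r=eyes.trace('top',nm)[0];v,u=np.nonzero(r['pixels']&(d>0));p=world(m,d,u,v)
    k=p[:,2]>.03;p=p[k]
    A=np.c_[p[:,:2],np.ones(len(p))];c=np.linalg.lstsq(A,p[:,2],rcond=None)[0]
    res=abs(A@c-p[:,2]);g=res<.006;c=np.linalg.lstsq(A[g],p[g][:,2],rcond=None)[0]
    print(nm,c,np.degrees(np.arctan(np.hypot(*c[:2]))),np.arctan(np.hypot(*c[:2])),np.degrees(np.arctan2(c[1],c[0])),g.mean())
for k in ('needle_carton','sample_cup','pouch_a','vial_a','vial_b','ampoule','thermometer','pen_red'):
    for r in eyes.trace('top',k)[:2]:
        v,u=np.nonzero(r['pixels']&(d>0)); q=world(m,d,u,v); print(k,round(r['conf'],2),np.percentile(q,3,0).round(3),np.percentile(q,97,0).round(3))
E
```

```text
cover rect ((0.53160560131073, -0.052133530378341675), (0.383061945438385, 0.23299211263656616), 87.1654281616211) [[0.4059999883174896, -0.23800000548362732], [0.6380000114440918, -0.24899999797344208], [0.6570000052452087, 0.13300000131130219], [0.42500001192092896, 0.14499999582767487]]
all rect ((0.5322552919387817, -0.049702972173690796), (0.38654133677482605, 0.23599644005298615), 86.75965118408203)
red_leaf [-0.0159033  -0.32434172  0.02826501] 17.990239821829288 0.3139889181143191 -92.80711003104997 0.9642753412721464
yellow_leaf [ 0.00636021 -0.09443263  0.03339496] 5.40674297060756 0.09436546664616093 -86.14684632413474 0.9791666666666666
needle_carton 0.59 [0.524 0.337 0.001] [0.622 0.41  0.104]
needle_carton 0.58 [ 0.501 -0.223  0.052] [ 0.547 -0.208  0.062]
sample_cup 0.73 [ 0.475  0.391 -0.002] [0.515 0.434 0.067]
sample_cup 0.52 [ 0.662  0.266 -0.003] [0.738 0.368 0.034]
pouch_a 0.83 [ 0.662  0.265 -0.003] [0.739 0.365 0.034]
vial_a 0.56 [ 0.55  -0.458  0.024] [ 0.561 -0.447  0.038]
vial_a 0.43 [ 0.58  -0.505  0.011] [ 0.594 -0.492  0.038]
vial_b 0.56 [ 0.55  -0.458  0.024] [ 0.561 -0.447  0.038]
vial_b 0.43 [ 0.58  -0.505  0.011] [ 0.594 -0.492  0.038]
ampoule 0.44 [ 0.604 -0.467  0.014] [ 0.618 -0.455  0.064]
thermometer 0.57 [ 0.436  0.254 -0.003] [0.463 0.356 0.011]
pen_red 0.75 [ 0.303 -0.408 -0.004] [ 0.394 -0.323  0.02 ]
pen_red 0.66 [ 0.499 -0.226  0.052] [ 0.546 -0.209  0.062]
```

View pics/v1.png

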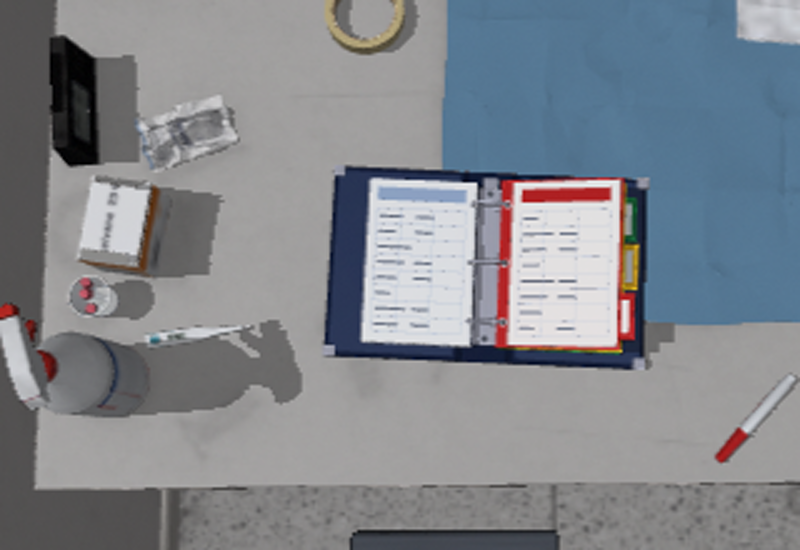

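View pics/scene0.png

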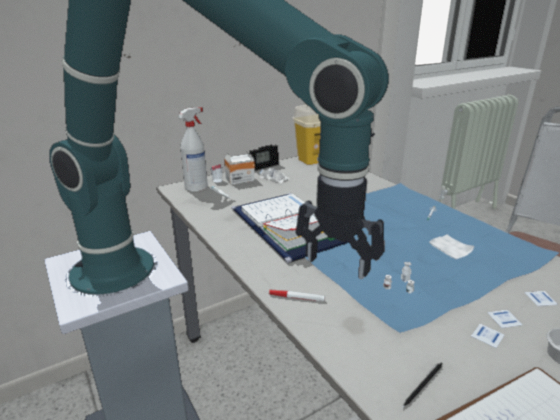

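The top view (crop scale 2.5, offset 100,100) shows the binder with yaw of about -2.8° and its centre near (0.532, -0.052). Red is ajar at about 0.31, and the yellow tab at crop (630, 267) overhangs the bare cover at a height of about 0.06 m. The scene view shows the arm clear of the desk items. My plan is to close the fingers, tilt 45° toward +y, and hook the tip under the yellow tab. Then I sweep both leaves over together.

```bash
python3 -m inch '[0,0,0,0,0,-0.109, 0,0,0,0,0,-0.109, 0,0,0,0,0,-0.109, 0,0,0,0,0,-0.109, 0,0,0,0,0,-0.109, 0,0,0,0,0,-0.109, 0,0,0,0,0,-0.109, 0,0,0,0,0,-0.109, 0,0,0,0,0,-0.109, 0,0,0,0,0,-0.109]' 1 20
python3 -m inch '[0.0247,0.0214,0,0,0,0, 0.0247,0.0214,0,0,0,0, 0.0247,0.0214,0,0,0,0, 0.0247,0.0214,0,0,0,0, 0.0247,0.0214,0,0,0,0, 0.0247,0.0214,0,0,0,0, 0.0247,0.0214,0,0,0,0, 0.0247,0.0214,0,0,0,0, 0.0247,0.0214,0,0,0,0, 0.0247,0.0214,0,0,0,0, 0.0247,0.0214,0,0,0,0, 0,0,0,0,0,0]'
python3 -m inch '[0,0,0,0,0.0785,0, 0,0,0,0,0.0785,0, 0,0,0,0,0.0785,0, 0,0,0,0,0.0785,0, 0,0,0,0,0.0785,0, 0,0,0,0,0.0785,0, 0,0,0,0,0.0785,0, 0,0,0,0,0.0785,0, 0,0,0,0,0.0785,0, 0,0,0,0,0.0785,0, 0,0,0,0,0,0, 0,0,0,0,0,0]'
cat >> h.py <<'E'
O=np.array([.5316,-.0521,0]);a=np.radians(-2.83)
B=np.array([[np.cos(a),-np.sin(a),0],[np.sin(a),np.cos(a),0],[0,0,1]])
def tip():
    o=ctrl.get_obs();T=rot(o['ee_rot']);p=np.array(o['tcp_pos'])
    print('t',o['time_s'],'TCP_b',((p-O)@B).round(4),'tip_b',((p+.019*T[:,2]-O)@B).round(4))
    print('toolX_b',(T[:,0]@B).round(3),'Y',(T[:,1]@B).round(3),'Z',(T[:,2]@B).round(3),'joints',o['joints'].round(1),'F',o['wrist_force'].round(1),o['gripper_width'])
    return T.T@B,p
E
python3 -c "
from h import *
tip()"
```

```text
time_s: 2.23
tcp_pos: [0.2719, -0.5904, 0.2503]
ee_rot: [-180.0, 0.0, 87.5]
wrist_force: [-0.4, 0.8, -0.1]
gripper_width: -0.002
time_s: 3.23
tcp_pos: [0.5258, -0.323, 0.2507]
ee_rot: [179.8, -0.2, 87.8]
wrist_force: [-0.5, 1.3, 0.9]
gripper_width: -0.008
time_s: 4.23
tcp_pos: [0.5198, -0.3315, 0.2488]
ee_rot: [-179.9, -45.0, 87.0]
wrist_force: [-0.2, -0.4, -0.7]
gripper_width: -0.004
t 4.2333 TCP_b [ 0.002  -0.2797  0.2488] tip_b [ 0.002  -0.2662  0.2354]
toolX_b [0.002 0.708 0.707] Y [ 1.    -0.001 -0.002] Z [-0.     0.707 -0.708] joints [ 60.9  43.9 -27.8  79.4 -17.7  87.   37.9] F [-0.2 -0.4 -0.7] -0.0038058148618532227
```

```bash
python3 -m inch '[-0.0105,0,0.0177,0,0,0, -0.0105,0,0.0177,0,0,0, -0.0105,0,0.0177,0,0,0, -0.0105,0,0.0177,0,0,0, -0.0105,0,0.0177,0,0,0, -0.0105,0,0.0177,0,0,0, -0.0105,0,0.0177,0,0,0, -0.0105,0,0.0177,0,0,0, -0.0105,0,0.0177,0,0,0, -0.0105,0,0.0177,0,0,0, 0,0,0,0,0,0]'
python3 - <<'E'
from h import *
tip()
for n in('top','scene','wrist'):
    im,d=save(n,n+'1.png')
a=cv2.imread('pics/scene1.png')[150:290,210:390];b=cv2.imread('pics/top1.png')[150:290,230:410]
f=lambda q:cv2.resize(q,(400,311),interpolation=cv2.INTER_CUBIC)
c=cv2.resize(cv2.imread('pics/wrist1.png'),(373,280))
o=np.zeros((600,800,3),np.uint8);o[:311,:400]=f(a);o[:311,400:]=f(b);o[315:595,:373]=c
cv2.imwrite('pics/v3.png',o)
E
```

```text
time_s: 5.15
tcp_pos: [0.5218, -0.2769, 0.0486]
ee_rot: [-179.7, -45.1, 87.2]
wrist_force: [-1.1, -0.1, 0.1]
gripper_width: 0.002
t 5.15 TCP_b [ 0.0013 -0.225   0.0486] tip_b [ 0.0012 -0.2116  0.0352]
toolX_b [-0.     0.706  0.708] Y [ 1.     0.004 -0.003] Z [-0.005  0.708 -0.706] joints [ 57.8  55.8 -26.3  87.9 -15.5  67.9  43.7] F [-1.1 -0.1  0.1] 0.0019080770727679698
```

View pics/v3.png

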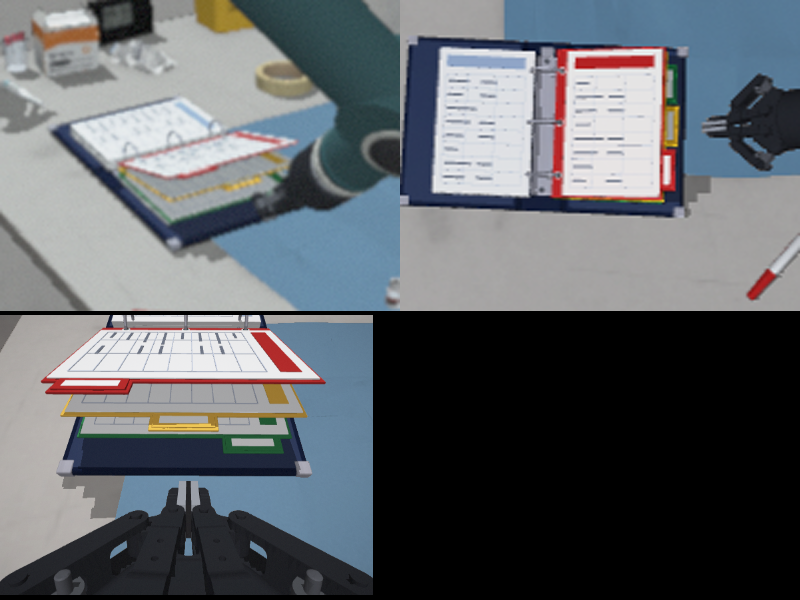

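The fingers line up with the yellow tab (wrist panel: fingertip x≈187, tab x≈183). The top panel puts the tip at (705, 127), about 30 mm outside the tab edge at (678, 127), which matches the calculation. Next I insert under the tab and work out the arc.

```bash
python3 -m inch '[0.0033,0,0.004,0,0,0, 0.0033,0,0.004,0,0,0, 0.0033,0,0.004,0,0,0, 0.0033,0,0.004,0,0,0, 0.0033,0,0.004,0,0,0, 0.0033,0,0.004,0,0,0, 0.0033,0,0.004,0,0,0, 0.0033,0,0.004,0,0,0, 0,0,0,0,0,0]'
cat >> h.py <<'E'
def plan(way, n):
    """way: list of (r,phi_deg,alpha_deg) for upper tip corner; print per-segment per-row x,z,wy (n rows per segment)"""
    T,p=tip(); pb=(p-O)@B; zt=T[2]@np.eye(3)
    al=np.degrees(np.arctan2(-zt[2],zt[1])); P=pb[1:]
    C=P+.019*np.array([np.cos(np.radians(al)),-np.sin(np.radians(al))])+.011*np.array([np.sin(np.radians(al)),np.cos(np.radians(al))])
    print('corner',C.round(4),'r,phi',np.hypot(C[0],C[1]-.035).round(4),np.degrees(np.arctan2(C[1]-.035,-C[0])).round(1),'alpha',al.round(1))
    r0,f0=np.hypot(C[0],C[1]-.035),np.degrees(np.arctan2(C[1]-.035,-C[0]))
    def tcp(r,f,a):
        f,a=np.radians(f),np.radians(a)
        c=np.array([-r*np.cos(f),.035+r*np.sin(f)])
        return c-.019*np.array([np.cos(a),-np.sin(a)])-.011*np.array([np.sin(a),np.cos(a)])
    prev=np.array([r0,f0,al])
    for w,m in zip(way,n):
        w=np.array(w,float)
        for i in range(m):
            q0=prev+(w-prev)*i/m;q1=prev+(w-prev)*(i+1)/m
            d=tcp(*q1)-tcp(*q0);A=np.radians(q0[2])
            print('%.4f,0,%.4f,0,%.3f,0,'%(d@[np.sin(A),np.cos(A)],d@[np.cos(A),-np.sin(A)],-np.radians(q1[2]-q0[2])),end=' ')
        prev=w; print()
E
python3 -c "
from h import *
plan([(.162,14,45),(.162,45,45)],[6,10])"
```

```text
time_s: 6.05
tcp_pos: [0.5249, -0.2368, 0.0469]
ee_rot: [-180.0, -45.1, 87.3]
wrist_force: [-0.3, 0.6, -1.3]
gripper_width: 0.001
t 6.05 TCP_b [ 0.0024 -0.1848  0.0469] tip_b [ 0.0024 -0.1714  0.0335]
toolX_b [-0.001  0.706  0.708] Y [ 1.     0.002 -0.   ] Z [-0.002  0.708 -0.706] joints [ 56.6  54.6 -27.5  92.  -16.6  63.9  42.8] F [-0.3  0.6 -1.3] 0.000834430561532079
corner [-0.1636  0.0413] r,phi 0.1637 2.2 alpha 44.9
0.0044,0,-0.0035,0,-0.000,0, 0.0045,0,-0.0034,0,-0.000,0, 0.0046,0,-0.0032,0,-0.000,0, 0.0047,0,-0.0030,0,-0.000,0, 0.0048,0,-0.0029,0,-0.000,0, 0.0049,0,-0.0027,0,-0.000,0, 
0.0076,0,-0.0043,0,-0.000,0, 0.0079,0,-0.0039,0,-0.000,0, 0.0081,0,-0.0035,0,-0.000,0, 0.0082,0,-0.0030,0,-0.000,0, 0.0084,0,-0.0026,0,-0.000,0, 0.0085,0,-0.0021,0,-0.000,0, 0.0086,0,-0.0016,0,-0.000,0, 0.0087,0,-0.0012,0,-0.000,0, 0.0087,0,-0.0007,0,-0.000,0, 0.0088,0,-0.0002,0,-0.000,0,
```

```bash
python3 -m inch '[0.0044,0,-0.0035,0,0,0, 0.0045,0,-0.0034,0,0,0, 0.0046,0,-0.0032,0,0,0, 0.0047,0,-0.003,0,0,0, 0.0048,0,-0.0029,0,0,0, 0.0049,0,-0.0027,0,0,0, 0,0,0,0,0,0]'
python3 - <<'E'
from h import *
plan([(.162,45,45)],[11])
for n in('top','scene','wrist'):
    im,d=save(n,n+'2.png')
a=cv2.imread('pics/scene2.png')[150:290,210:390];b=cv2.imread('pics/top2.png')[150:290,230:410]
f=lambda q:cv2.resize(q,(400,311),interpolation=cv2.INTER_CUBIC)
c=cv2.resize(cv2.imread('pics/wrist2.png'),(373,280))
o=np.zeros((600,800,3),np.uint8);o[:311,:400]=f(a);o[:311,400:]=f(b);o[315:595,:373]=c
cv2.imwrite('pics/v4.png',o)
E
```

```text
time_s: 6.63
tcp_pos: [0.5258, -0.2323, 0.0813]
ee_rot: [179.9, -44.9, 87.3]
wrist_force: [0.4, -0.1, 0.4]
gripper_width: 0.002
t 6.6333 TCP_b [ 0.0031 -0.1802  0.0813] tip_b [ 0.0031 -0.1668  0.0678]
toolX_b [-0.001  0.708  0.706] Y [1.    0.    0.002] Z [ 0.001  0.706 -0.708] joints [ 56.8  51.5 -28.3  92.7 -17.4  65.6  41.5] F [ 0.4 -0.1  0.4] 0.0015496173058153029
corner [-0.159   0.0756] r,phi 0.1641 14.3 alpha 45.1
0.0070,0,-0.0037,0,0.000,0, 0.0072,0,-0.0034,0,0.000,0, 0.0074,0,-0.0030,0,0.000,0, 0.0075,0,-0.0027,0,0.000,0, 0.0076,0,-0.0023,0,0.000,0, 0.0077,0,-0.0019,0,0.000,0, 0.0078,0,-0.0015,0,0.000,0, 0.0078,0,-0.0012,0,0.000,0, 0.0079,0,-0.0008,0,0.000,0, 0.0079,0,-0.0004,0,0.000,0, 0.0079,0,0.0000,0,0.000,0,
```

View pics/v4.png

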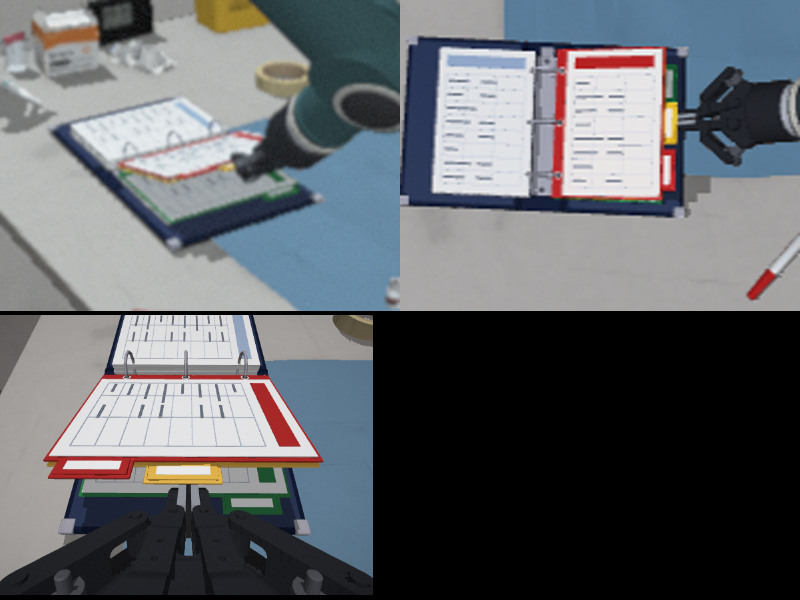

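The fingertip is under the yellow tab (wrist panel, tab at (183, 472)). Yellow has risen to the underside of red and green is still flat, so I continue.

```bash
python3 -m inch '[0.007,0,-0.0037,0,0,0, 0.0072,0,-0.0034,0,0,0, 0.0074,0,-0.003,0,0,0, 0.0075,0,-0.0027,0,0,0, 0.0076,0,-0.0023,0,0,0, 0.0077,0,-0.0019,0,0,0, 0.0078,0,-0.0015,0,0,0, 0.0078,0,-0.0012,0,0,0, 0.0079,0,-0.0008,0,0,0, 0.0079,0,-0.0004,0,0,0, 0.0079,0,0,0,0,0, 0,0,0,0,0,0]'
python3 - <<'E'
from h import *
plan([(.158,60,48),(.155,110,90)],[6,17])
save('scene','scene3.png');save('wrist','wrist3.png')
E
```

```text
time_s: 7.78
tcp_pos: [0.5281, -0.1858, 0.1555]
ee_rot: [179.9, -45.0, 87.4]
wrist_force: [-0.2, 0.5, 0.1]
gripper_width: -0.005
t 7.7833 TCP_b [ 0.0031 -0.1337  0.1555] tip_b [ 0.0031 -0.1203  0.142 ]
toolX_b [-0.003  0.707  0.707] Y [1.    0.002 0.002] Z [-0.001  0.707 -0.707] joints [ 56.   43.8 -31.1  96.4 -20.3  67.3  37.5] F [-0.2  0.5  0.1] -0.005137438982256756
corner [-0.1125  0.1498] r,phi 0.1607 45.6 alpha 45.0
0.0069,0,0.0006,0,-0.009,0, 0.0068,0,0.0008,0,-0.009,0, 0.0068,0,0.0010,0,-0.009,0, 0.0067,0,0.0012,0,-0.009,0, 0.0067,0,0.0014,0,-0.009,0, 0.0066,0,0.0016,0,-0.009,0, 
0.0087,0,0.0016,0,-0.043,0, 0.0086,0,0.0017,0,-0.043,0, 0.0086,0,0.0017,0,-0.043,0, 0.0086,0,0.0018,0,-0.043,0, 0.0086,0,0.0018,0,-0.043,0, 0.0085,0,0.0019,0,-0.043,0, 0.0085,0,0.0020,0,-0.043,0, 0.0085,0,0.0020,0,-0.043,0, 0.0084,0,0.0021,0,-0.043,0, 0.0084,0,0.0022,0,-0.043,0, 0.0084,0,0.0022,0,-0.043,0, 0.0084,0,0.0023,0,-0.043,0, 0.0083,0,0.0023,0,-0.043,0, 0.0083,0,0.0024,0,-0.043,0, 0.0083,0,0.0024,0,-0.043,0, 0.0082,0,0.0025,0,-0.043,0, 0.0082,0,0.0026,0,-0.043,0,
```

```bash
python3 -m inch '[0.0069,0,0.0006,0,-0.009,0, 0.0068,0,0.0008,0,-0.009,0, 0.0068,0,0.001,0,-0.009,0, 0.0067,0,0.0012,0,-0.009,0, 0.0067,0,0.0014,0,-0.009,0, 0.0066,0,0.0016,0,-0.009,0, 0.0087,0,0.0016,0,-0.043,0, 0.0086,0,0.0017,0,-0.043,0, 0.0086,0,0.0017,0,-0.043,0, 0.0086,0,0.0018,0,-0.043,0, 0.0086,0,0.0018,0,-0.043,0, 0,0,0,0,0,0]'
python3 - <<'E'
from h import *
plan([(.155,115,90)],[12])
for n in('top','scene','wrist'):
    im,d=save(n,n+'4.png')
a=cv2.imread('pics/scene4.png')[130:270,210:390];b=cv2.imread('pics/top4.png')[150:290,230:410]
f=lambda q:cv2.resize(q,(400,311),interpolation=cv2.INTER_CUBIC)
c=cv2.resize(cv2.imread('pics/wrist4.png'),(373,280))
o=np.zeros((600,800,3),np.uint8);o[:311,:400]=f(a);o[:311,400:]=f(b);o[315:595,:373]=c
cv2.imwrite('pics/v5.png',o)
E
```

```text
time_s: 8.88
tcp_pos: [0.5315, -0.1099, 0.1982]
ee_rot: [179.8, -29.5, 87.6]
wrist_force: [0.6, -0.2, 0.2]
gripper_width: -0.001
t 8.8833 TCP_b [ 0.0028 -0.0577  0.1982] tip_b [ 0.0027 -0.0484  0.1817]
toolX_b [-0.007  0.87   0.493] Y [1.    0.007 0.003] Z [-0.001  0.493 -0.87 ] joints [ 46.   30.5 -30.6 104.1 -15.8  58.2  25. ] F [ 0.6 -0.2  0.2] -0.0005902006689364745
corner [-0.0388  0.1871] r,phi 0.157 75.7 alpha 60.5
0.0094,0,0.0023,0,-0.043,0, 0.0093,0,0.0024,0,-0.043,0, 0.0093,0,0.0025,0,-0.043,0, 0.0092,0,0.0027,0,-0.043,0, 0.0092,0,0.0028,0,-0.043,0, 0.0091,0,0.0029,0,-0.043,0, 0.0090,0,0.0030,0,-0.043,0, 0.0090,0,0.0031,0,-0.043,0, 0.0089,0,0.0032,0,-0.043,0, 0.0089,0,0.0033,0,-0.043,0, 0.0088,0,0.0034,0,-0.043,0, 0.0087,0,0.0036,0,-0.043,0,
```

View pics/v5.png

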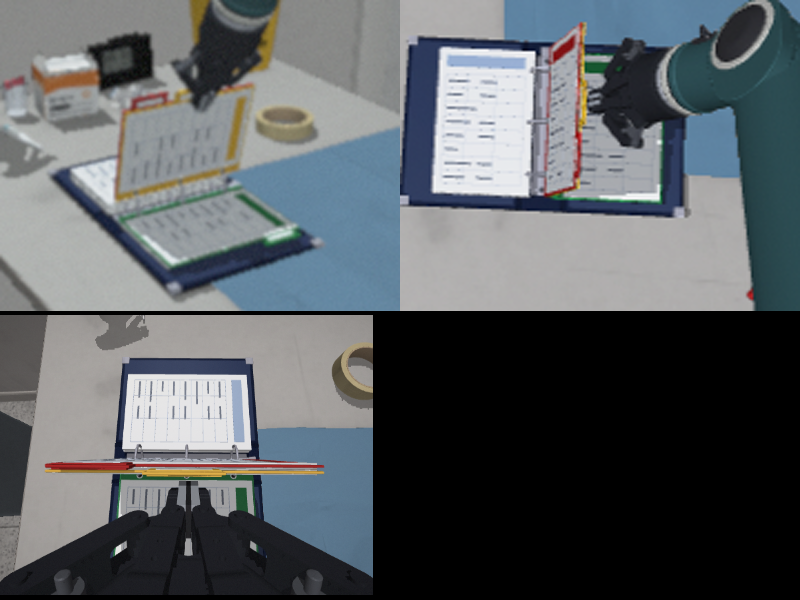

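Red and yellow stand together at about 75-80° (yellow edge at y≈470 in the wrist panel) with the tip behind them, and green is flat. I continue over the top.

```bash
python3 -m inch '[0.0094,0,0.0023,0,-0.043,0, 0.0093,0,0.0024,0,-0.043,0, 0.0093,0,0.0025,0,-0.043,0, 0.0092,0,0.0027,0,-0.043,0, 0.0092,0,0.0028,0,-0.043,0, 0.0091,0,0.0029,0,-0.043,0, 0.009,0,0.003,0,-0.043,0, 0.009,0,0.0031,0,-0.043,0, 0.0089,0,0.0032,0,-0.043,0, 0.0089,0,0.0033,0,-0.043,0, 0.0088,0,0.0034,0,-0.043,0, 0.0087,0,0.0036,0,-0.043,0]'
python3 - <<'E'
from h import *
plan([(.148,150,90),(.14,172,90)],[12,10])
E
```

```text
time_s: 10.03
tcp_pos: [0.5366, -0.0032, 0.1917]
ee_rot: [-179.9, 0.1, 87.0]
wrist_force: [0.6, -0.9, 1.0]
gripper_width: -0.003
t 10.0333 TCP_b [0.0026 0.0491 0.1917] tip_b [0.0026 0.0491 0.1727]
toolX_b [ 0.002  1.    -0.002] Y [ 1.    -0.002 -0.001] Z [-0.001 -0.002 -1.   ] joints [ 14.7  22.1 -22.  109.6  10.7  50.4 -15.6] F [ 0.6 -0.9  1. ] -0.0025636481116498386
corner [0.0601 0.1727] r,phi 0.1502 113.6 alpha 90.1
0.0071,0,0.0035,0,0.000,0, 0.0069,0,0.0039,0,0.000,0, 0.0067,0,0.0043,0,0.000,0, 0.0065,0,0.0046,0,0.000,0, 0.0062,0,0.0049,0,0.000,0, 0.0059,0,0.0052,0,0.000,0, 0.0056,0,0.0055,0,0.000,0, 0.0053,0,0.0058,0,0.000,0, 0.0050,0,0.0061,0,0.000,0, 0.0047,0,0.0063,0,0.000,0, 0.0043,0,0.0066,0,0.000,0, 0.0039,0,0.0068,0,0.000,0, 
0.0020,0,0.0053,0,-0.000,0, 0.0018,0,0.0054,0,-0.000,0, 0.0016,0,0.0054,0,-0.000,0, 0.0014,0,0.0055,0,-0.000,0, 0.0012,0,0.0055,0,-0.000,0, 0.0009,0,0.0055,0,-0.000,0, 0.0007,0,0.0055,0,-0.000,0, 0.0005,0,0.0055,0,-0.000,0, 0.0003,0,0.0055,0,-0.000,0, 0.0001,0,0.0054,0,-0.000,0,
```

```bash
python3 -m inch '[0.0071,0,0.0035,0,0,0, 0.0069,0,0.0039,0,0,0, 0.0067,0,0.0043,0,0,0, 0.0065,0,0.0046,0,0,0, 0.0062,0,0.0049,0,0,0, 0.0059,0,0.0052,0,0,0, 0.0056,0,0.0055,0,0,0, 0.0053,0,0.0058,0,0,0, 0.005,0,0.0061,0,0,0, 0.0047,0,0.0063,0,0,0, 0.0043,0,0.0066,0,0,0, 0.0039,0,0.0068,0,0,0]'
python3 -m inch '[0.002,0,0.0053,0,0,0, 0.0018,0,0.0054,0,0,0, 0.0016,0,0.0054,0,0,0, 0.0014,0,0.0055,0,0,0, 0.0012,0,0.0055,0,0,0, 0.0009,0,0.0055,0,0,0, 0.0007,0,0.0055,0,0,0, 0.0005,0,0.0055,0,0,0, 0.0003,0,0.0055,0,0,0, 0.0001,0,0.0054,0,0,0, 0,0,0,0,0,0]'
python3 - <<'E'
from h import *
plan([(.14,177,90)],[1])
for n in('top','scene','wrist'):
    im,d=save(n,n+'5.png')
a=cv2.imread('pics/scene5.png')[130:270,210:390];b=cv2.imread('pics/top5.png')[150:290,230:410]
f=lambda q:cv2.resize(q,(400,311),interpolation=cv2.INTER_CUBIC)
c=cv2.resize(cv2.imread('pics/wrist5.png'),(373,280))
o=np.zeros((600,800,3),np.uint8);o[:311,:400]=f(a);o[:311,400:]=f(b);o[315:595,:373]=c
cv2.imwrite('pics/v6.png',o)
E
```

```text
time_s: 11.03
tcp_pos: [0.5399, 0.0663, 0.1281]
ee_rot: [-180.0, -0.0, 87.2]
wrist_force: [-1.1, 0.2, 1.4]
gripper_width: 0.0
time_s: 11.95
tcp_pos: [0.5397, 0.076, 0.0731]
ee_rot: [-179.9, 0.0, 87.2]
wrist_force: [-0.2, 0.0, -0.6]
gripper_width: 0.007
t 11.95 TCP_b [0.0018 0.1283 0.0731] tip_b [0.0017 0.1283 0.0541]
toolX_b [-0.     1.    -0.001] Y [ 1.     0.    -0.002] Z [-0.002 -0.001 -1.   ] joints [  3.6  33.  -19.1 112.2  17.   37.6 -29. ] F [-0.2  0.  -0.6] 0.0068376271445786865
corner [0.1393 0.0541] r,phi 0.1406 172.2 alpha 90.0
0.0005,0,0.0118,0,0.001,0,
```

View pics/v6.png

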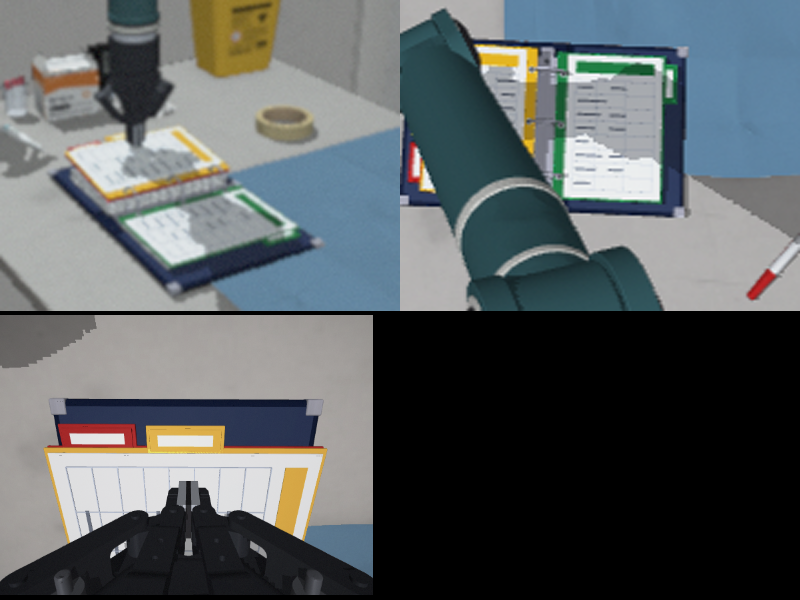

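Both leaves are nearly down on the left and green is flat on the right. I press the last ~11 mm slowly and watch the force.

```bash
python3 -m inch '[0,0,0.002,0,0,0, 0,0,0.002,0,0,0, 0,0,0.002,0,0,0, 0,0,0.002,0,0,0, 0,0,0.002,0,0,0, 0,0,0.001,0,0,0, 0,0,0,0,0,0]'
python3 -m inch '[0,0,0.001,0,0,0, 0,0,0.001,0,0,0, 0,0,0,0,0,0]'
```

```text
time_s: 12.68
tcp_pos: [0.5402, 0.0762, 0.063]
ee_rot: [-180.0, 0.0, 87.2]
wrist_force: [0.6, 0.1, 0.1]
gripper_width: 0.001
time_s: 12.93
tcp_pos: [0.5403, 0.0763, 0.0617]
ee_rot: [-180.0, 0.0, 87.2]
wrist_force: [-0.6, -0.4, 5.3]
gripper_width: 0.002
```

```bash
python3 -m inch '[0,0,0.001,0,0,0, 0,0,0.001,0,0,0, 0,0,0,0,0,0]'
python3 -m inch '[0,0,-0.004,0,0,0, 0,0,-0.01,0,0,0, -0.01,0,-0.03,0,0,0, -0.02,0,-0.03,0,0,0, -0.03,0,-0.025,0,0,0, -0.03,0,-0.02,0,0,0, -0.035,0,-0.015,0,0,0, -0.035,0,-0.015,0,0,0, -0.035,0,-0.015,0,0,0, -0.035,0,0,0,0,0, -0.035,0,0,0,0,0, 0,0,0,0,0,0]'
python3 -m inch '[-0.035,0,0,0,0,0, -0.035,0,0,0,0,0, -0.035,0,0,0,0,0, -0.02,0,0,0,0,0, 0,0,0,0,0,0, 0,0,0,0,0,0]'
python3 - <<'E'
from h import *
tip()
im,d=save('top','top6.png');m=cam('top')
for k in ('red_leaf','yellow_leaf','green_leaf'):
    for r in eyes.trace('top',k)[:1]:
        v,u=np.nonzero(r['pixels']&(d>0)); p=(world(m,d,u,v)-O)@B
        print(k,round(r['conf'],2),len(u),np.percentile(p,2,0).round(3),np.median(p,0).round(3),np.percentile(p,98,0).round(3))
v,u=np.nonzero(d>0);p=(world(m,d,u,v)-O)@B
for nm,x,y in(('yellow out',0,.15),('yel mid',0,.08),('yel tab',0,.17),('red tab',-.062,.17),('yel corner',-.09,.15),('yel corner',.09,.15),('green',0,-.15),('green in',0,-.05)):
    k=(abs(p[:,0]-x)<.008)&(abs(p[:,1]-y)<.004);print(nm,k.sum(),np.median(p[k,2]).round(4))
save('scene','scene6.png')
a=cv2.imread('pics/scene6.png')[130:270,210:390];b=cv2.imread('pics/top6.png')[150:290,230:410]
f=lambda q:cv2.resize(q,(400,311),interpolation=cv2.INTER_CUBIC)
cv2.imwrite('pics/v7.png',np.hstack([f(a),f(b)]))
E
```

```text
time_s: 13.18
tcp_pos: [0.5405, 0.0763, 0.0612]
ee_rot: [180.0, 0.1, 87.2]
wrist_force: [-5.4, -0.9, 17.8]
gripper_width: 0.001
time_s: 14.18
tcp_pos: [0.5259, -0.1975, 0.2239]
ee_rot: [180.0, 0.3, 86.6]
wrist_force: [-0.3, -1.0, -0.4]
gripper_width: -0.003
time_s: 14.68
tcp_pos: [0.5206, -0.3143, 0.2231]
ee_rot: [-180.0, -0.0, 87.0]
wrist_force: [0.3, 0.1, 0.2]
gripper_width: -0.0
t 14.6833 TCP_b [ 0.002  -0.2625  0.2231] tip_b [ 0.002  -0.2624  0.2041]
toolX_b [0.002 1.    0.   ] Y [ 1.    -0.002 -0.001] Z [-0.001  0.    -1.   ] joints [ 40.6  25.7 -16.5  98.5   8.4  57.   18. ] F [0.3 0.1 0.2] -0.0003476059522612363
red_leaf 0.43 70 [-0.085  0.162  0.029] [-0.064  0.168  0.037] [-0.041  0.174  0.041]
yellow_leaf 0.62 3351 [-0.096  0.018  0.036] [-0.003  0.09   0.042] [0.094 0.164 0.048]
yellow out 14 0.0404
yel mid 16 0.042
yel tab 11 0.0422
red tab 12 0.0363
yel corner 15 0.0426
yel corner 15 0.042
green 12 0.0273
green in 15 0.0263
```

View pics/v7.png

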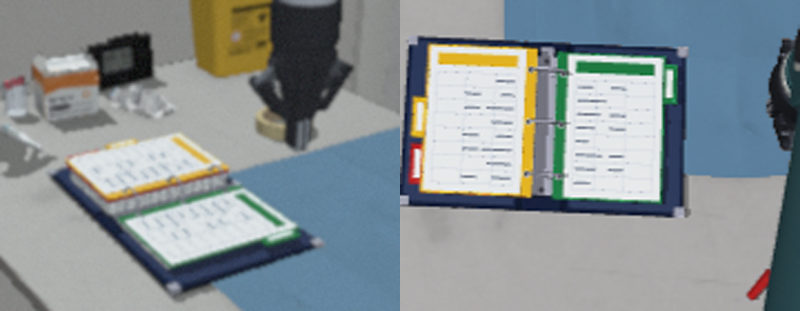

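Yellow top measures 42 mm (43 expected fully down), red tab 36 mm (37 expected) and green 26-27 mm (26 expected). The hand is clear, so I hand in.

```bash
python3 -c "
from rig import ctrl
print(ctrl.job_done())"
```

```text
the job is handed in; nothing more can be done
None
```

The red and yellow dividers now lie flat on the left and the green one is showing flat on the right. The job was handed in at about 15 s of the 61 s allowed, and the hand-in gave no verdict.

**How:** I kept the gripper shut and hooked the fingertip under the yellow tab from outside. One sweep then turned yellow, with red lying on it, over the rings. I pressed them onto the end stop, reaching about 18 N at the wrist, and moved the arm clear.

**Last checks:**

| Point (height above desk) | Measured | Expected |
|---|---|---|
| Yellow, outer edge, middle and tab | 40–43 mm | about 43 mm |
| Red tab | 36 mm | about 37 mm |
| Green | 26–27 mm | about 26 mm |

- The wrist force was about zero after I backed off, so the robot is touching nothing.
- The final pictures show green flat and the binder area in order. The green network found nothing in the last top picture, so I confirmed green from depth and the picture instead.
- I did not measure the loose items again at the end. I kept the planned path away from them, and no picture showed any of them disturbed.

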